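# Press the banding wheel's clip-in bearing cap home

### The arm

A 6-joint arm with a two-finger parallel gripper is mounted at the origin on a cart in front of the work surface, level with it; the furniture and walls round the work are solid. World frame = base frame: x ahead of the robot, y to its left, z up, the work surface at z = 0. Lengths are in m, angles in rad, forces in N, time in s.
With the tool pointing down it reaches from about 0.275 to 0.825 m from the base axis. Payload 4.9 kg.
Tool frame: the origin (TCP) lies midway between the tips of the shut fingers; the grasp point (between the pads) lies 19 mm behind it (bot.grip_depth is the distance from the TCP to the grasp point, in m); z points along the fingers, y is the line along which they close (so a half turn about z gives the same grasp; the last joint's range is limited). The gripper opens to 85 mm and grips with 20 to 120 N. Pads are 22 mm wide; open, the fingers measure 114 mm over their backs; the gripper's body (76 mm by 85 mm) begins 54 mm behind the grasp point. The pads swing forward as they close: fully open they stand 13 mm farther back than shut.
Start: joints at [1.129, 0.326, -0.193, 1.052, 0, 1.437], TCP at [0.167, 0.524, 0.231] pointing down, gripper open.
Joint ranges: [-2.65, 2.65], [-0.97, 1.79], [-1.3, 1.35], [-1.93, 2.1], [-1.47, 1.37], [-3.14, 3.14]. Speed limits (rad/s): [2.57, 2.57, 3.14, 3.14, 3.14, 3.14].

### API

Orientations are given as a unit quaternion [w, x, y, z].
In Python, from cell import bot gives the robot as it stands. Calls block until the motion is done:
- bot.move_pose(position, orientation): joint-space move of the TCP to a pose.
- bot.move_linear(position, speed=0.15, rotation=None, until_force=None): straight line of the TCP; rotation=None keeps the orientation; speed is the mean speed in m/s. With until_force (N) it stops when the force on the tool has changed by that much, and returns True; else False.
- bot.goto_joints(angles): joint-space move.
- bot.set_gripper(opening, grasp_force=None): opening from 0.0 (shut) to 1.0 (fully open); grasp_force is the grip in N (None keeps the last); returns when the fingers have stopped.
- bot.wait(seconds).
- bot.solve_ik(position, orientation): joint angles nearest the present ones, or None.
- bot.camera(name): name is "side" or "top" or "wrist"; returns the picture (400x640x3 uint8, red, green, blue); there is no depth.
- bot.calibration(name): a dict with "mtx" (3x3 intrinsics, pixels), "k1" (the pictures are not rectified: a ray, as slopes to the right and down, at radius r is drawn at 1 + k1 r^2 times it, then the intrinsics apply), "extrinsics" (4x4, takes a point from world to camera coordinates); the wrist camera has in their place "hand_eye" (4x4, takes a point from camera to tool coordinates, whose origin is the TCP and whose axes are the flange's). Camera axes: x right, y down, z forward; pixel columns grow to the right and rows downward; lengths in m; the calibration is good to about 2 mm. A picture is of the moment at which its call begins: read the wrist's pose just before it. calibration takes no time and is no camera call.
A pose or a line that the arm cannot do raises bot.PlanningError and nothing moves.
- bot.close_job(): hands the job in; it is judged then, once.
Trained networks look in the newest picture that a camera, given by its name, has taken for a name from the list of things; names that differ only in an ending like _2 or _b are one class to them, and where a whole thing is asked for, a point or a joint stands for the part that bears it (a point fixed in the world has none). Each returns a list of dicts, best first, with "confidence" (0 to 1); they miss things now and then, are a little off and sometimes report something else, mostly with a low value. They report only what shows in the picture. A call takes as long as a camera call.
- bot.search_frame(camera, thing): "bbox" ([left, top, width, height] in pixels, round what is visible of it).
Readings, each from a call of its own:
- bot.read_clock(): time.
- bot.read_joint_positions(): joint angles.
- bot.read_joint_vel(): joint speeds.
- bot.read_joint_efforts(): joint torques, N m.
- bot.read_position(): TCP position.
- bot.read_tool_rot(): TCP orientation.
- bot.read_ft_force(): force on the tool from outside, world axes, zero at the start.
- bot.read_moment(): the same for the moment, N m.
- bot.read_gripper_width(): opening from 0.0 (shut) to 1.0 (fully open).
- bot.read_finger_force(): force on a finger pad.
Only numpy, scipy, OpenCV 4.12 (cv2) and the standard library are available. Lean on these libraries where they do the work, as an engineer would, in place of code of your own. Each camera call takes 0.05 s, during which the arm holds its last target. There are 200 camera calls.

### The job

Two banding-wheel bases stand on the bench; on one of them the orange clip-in bearing cap still stands proud of its hub. Pick up the wooden pusher, press that cap straight down with it until it is clipped in fully home, then stand the pusher back upright on the table, clear of that base. Do not touch that base or its cap with the gripper itself.

Things in the scene. Friction and masses are not known exactly. Their poses are not given: they have to be found in the camera images.
- base: The banding-wheel base to work on, fixed to the table: a grey round casting, foot 120 mm across and 10 mm high, rising to a hub 68 mm across whose top is 50 mm above the table. Its orange cap stands 15 mm proud, so that a white neck shows between cap and hub; an identical base nearby has its cap already home, with no white showing, and needs nothing. Origin: centre of the underside; z up.
- cap_top (a point): Centre of the top face of the cap that stands proud: an orange disc 54 mm across and 6 mm thick on a white plug 41 mm across that slides straight down into the hub's recess. The point is 71 mm above the table at the start and 56 mm when the cap is home (orange disc resting on the hub). Its clips grip the recess with a steady 6 N all the way (press with 8 to 15 N); it stays at whatever depth it is left and stops hard when home.
- cap (a joint): How far that cap has been pressed in, in m: 0 standing proud (start), 0.015 fully home.
- pusher_mid (a point): Centre, half-way up, of the loose wooden pusher standing upright on the table: 80 mm tall, 0.08 to 0.17 kg, round about its upright z axis. A flat black rubber foot 44 mm across faces down, with the wood 44 mm wide up to 11 mm above the table; the handle is 30 mm thick from 15 to 62 mm above the table and swells to 34 mm at the top. Grip the handle at this point, 40 mm above its foot.

How it is judged:
On the way, in this order (a step that is already met when the one before it is completed fails the run):
1. the pusher has been picked up, upright in the gripper (height (world z) of pusher_mid above 0.07 m and contact force between the fingers and pusher above 1 N and angle between pusher_mid's own z axis and vertical below 0.35 rad), for 0.1 s.
2. the held pusher, upright, is pressing the cap down (value of joint cap above 0.002 m and contact force between pusher and base above 1 N and contact force between the fingers and pusher above 1 N and angle between pusher_mid's own z axis and vertical below 0.35 rad), for 0.04 s.
At the end, for the whole second after the job is handed in: The cap is home (within 2.5 mm of fully pressed in), and the pusher stands released and at rest, foot down on the table (its centre 34 to 46 mm high, within 10 degrees of upright), not touching the base (value of joint cap above 0.0125 m and angle between pusher_mid's own z axis and vertical below 0.17 rad and height (world z) of pusher_mid between 0.034 and 0.046 m and contact force between pusher and base below 0.1 N and linear speed of pusher below 0.02 m/s).
It fails at once if the gripper or arm itself touches the base or its cap (contact force between any of the fingers, the arm and base above 1 N).
It also fails if it takes over 43 s, if anything falls off the work surface, if the arm or the gripper's body presses on something with over 40 N, if the wrist force passes 120 N, or if a joint passes its speed limit or range.

## Working session

There is one attempt and no reset: what is moved stays moved. The work goes in short steps, each a Python script; the robot and the scene stay as the last script left them, time stands still between calls to the robot, and variables do not carry over. Pictures are saved under pics/ and viewed, at most 10 in all, crops included, and the job is handed in when it is done.

```bash
mkdir -p pics; ls
cat > h.py <<'E'
from cell import bot
import numpy as np, cv2
def pix2world(name,uv,z,T=None):
    c=bot.calibration(name); K=np.array(c["mtx"]); k=c["k1"]
    p=cv2.undistortPoints(np.array([[uv]],float),K,np.array([k,0,0,0,0.]))[0,0]
    d=np.array([p[0],p[1],1.])
    E=np.linalg.inv(np.array(c["extrinsics"])) if T is None else T@np.array(c["hand_eye"])
    o=E[:3,3]; d=E[:3,:3]@d
    return o+d*(z-o[2])/d[2]
def tool():
    from scipy.spatial.transform import Rotation as R
    q=bot.read_tool_rot(); T=np.eye(4)
    T[:3,:3]=R.from_quat([q[1],q[2],q[3],q[0]]).as_matrix(); T[:3,3]=bot.read_position(); return T
E
python3 - <<'E'
from h import *
ims=[]
for n in("top","side"):
    im=bot.camera(n); cv2.imwrite(f"pics/{n}0.png",im[:,:,::-1]); 
    for t in("base","cap_top","pusher_mid"):
        for r in bot.search_frame(n,t):
            b=r["bbox"]; print(n,t,np.round(b),round(r["confidence"],2))
    print(np.round(bot.calibration(n)["extrinsics"],3).tolist())
print(bot.read_tool_rot(),bot.read_clock())
E
```

```text
pics
top base [384. 161.  53.  56.] 0.57
top cap_top [405. 166.  24.  26.] 0.82
top pusher_mid [282. 233.  23.  27.] 0.74
[[0.106, -0.994, -0.0, -0.067], [-0.971, -0.104, -0.217, 0.552], [0.216, 0.023, -0.976, 0.801], [0.0, 0.0, 0.0, 1.0]]
side base [256. 142.  55.  46.] 0.58
side cap_top [272. 138.  19.  24.] 0.67
side pusher_mid [344. 204.  25.  41.] 0.92
[[-1.0, 0.029, -0.01, 0.551], [0.026, 0.617, -0.787, 0.049], [-0.017, -0.787, -0.617, 0.913], [0.0, 0.0, 0.0, 1.0]]
[-2.49284924e-05  1.53310612e-01  9.88178043e-01 -1.06220669e-04] 0.4
```

```bash
ls pics
```

```text
side0.png
top0.png
```

View pics/top0.png

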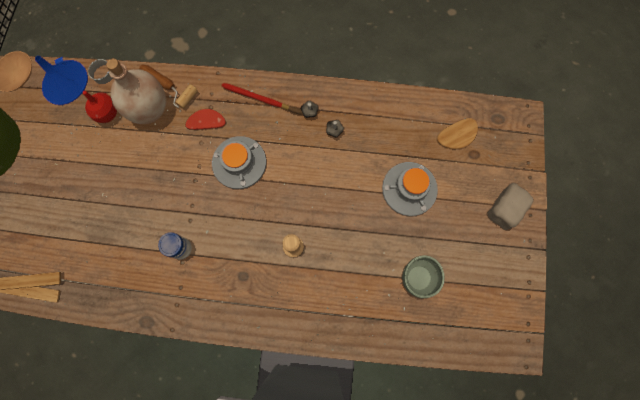

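View pics/side0.png

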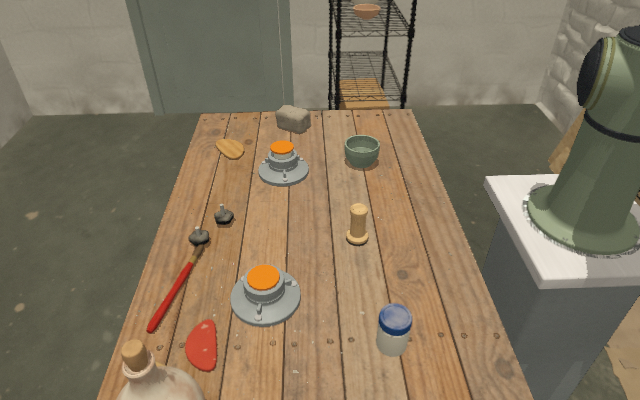

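Run:
```python
from h import *
print(pix2world("top",(417,179),.068),pix2world("side",(281.5,150),.066))
print(pix2world("top",(293.5,246.5),.05),pix2world("side",(356.5,224.5),.04))
print(bot.calibration("wrist"))
```

```text
[ 0.62486551 -0.19486455  0.068     ] [ 0.62246689 -0.18475034  0.066     ]
[0.46525601 0.03776326 0.05      ] [0.47379708 0.04513301 0.04      ]
{'mtx': array([[322.73271225,   0.        , 314.26292129],
       [  0.        , 322.73271225, 200.57408218],
       [  0.        ,   0.        ,   1.        ]]), 'k1': -0.06556299228072084, 'hand_eye': array([[-1.35660319e-03, -9.50323155e-01, -3.11262044e-01,
         8.17115027e-02],
       [ 9.99998534e-01, -1.61431067e-03,  5.70309203e-04,
         9.37282986e-04],
       [-1.04445168e-03, -3.11260815e-01,  9.50323952e-01,
        -1.43250648e-01],
       [ 0.00000000e+00,  0.00000000e+00,  0.00000000e+00,
         1.00000000e+00]])}
```

The top view shows two bases, with caps at (416,181) and (236,155), and the pusher at (291,245). In the side view the caps are at (282,148) and (264,278), and the pusher is at (357,224). I'll zoom in to see which cap shows a white neck.

Run:
```python
import cv2,numpy as np
s=cv2.imread("pics/side0.png");t=cv2.imread("pics/top0.png")
f=lambda c:cv2.resize(c,(400,300),interpolation=cv2.INTER_CUBIC)
cv2.imwrite("pics/z.png",np.vstack([np.hstack([f(s[130:190,243:323]),f(s[250:325,215:315])]),np.hstack([f(t[159:219,370:450]),f(t[132:192,198:278])])]))
```

```text
(no output)
```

View pics/z.png

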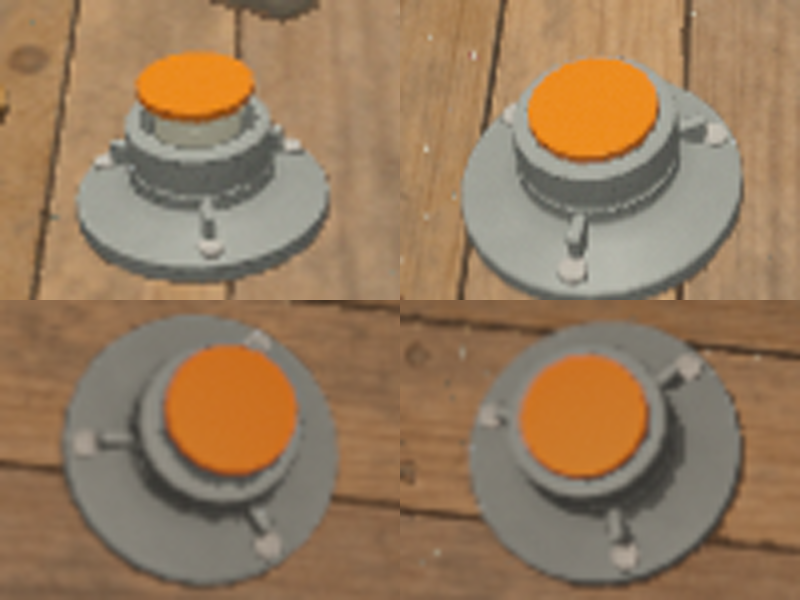

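The base on the right in the top view has the white neck, so that is the one to press; its cap is near (0.62, -0.19). Next I'll look at both targets from above with the wrist camera.

Run:
```python
from h import *
print(pix2world("top",(416.2,180.8),.071),pix2world("side",(282.2,147),.071))
q=[0,0,1,0]
for thing,xy,z in(("cap_top",(.622,-.19),.071),("pusher_mid",(.468,.041),.08)):
    bot.move_pose([*(np.array(xy)-[.0,0]),.27],q)
    T=tool(); im=bot.camera("wrist"); cv2.imwrite(f"pics/w_{thing}.png",im[:,:,::-1])
    np.save(f"T_{thing}.npy",T)
    for r in bot.search_frame("wrist",thing):
        b=r["bbox"]; print(thing,np.round(b),round(r["confidence"],2),pix2world("wrist",(b[0]+b[2]/2,b[1]+b[3]/2),z-.01,T))
print(bot.read_clock(),bot.read_joint_positions())
a=cv2.imread("pics/w_cap_top.png");b=cv2.imread("pics/w_pusher_mid.png")
cv2.imwrite("pics/w.png",np.vstack([cv2.resize(a,(480,300)),cv2.resize(b,(480,300))]))
h=cv2.cvtColor(a,cv2.COLOR_BGR2HSV); m=cv2.inRange(h,(5,180,120),(20,255,255))
n,l,s,c=cv2.connectedComponentsWithStats(m)
T=np.load("T_cap_top.npy")
for i in range(1,n):
    if s[i,4]>200: print(s[i],c[i],pix2world("wrist",c[i],.071,T))
```

```text
[ 0.62001646 -0.19285539  0.071     ] [ 0.62074118 -0.18948502  0.071     ]
cap_top [286. 147.  48.  50.] 0.64 [ 0.62252893 -0.19207757  0.061     ]
pusher_mid [298. 148.  32.  42.] 0.74 [0.46377679 0.04195817 0.07      ]
pusher_mid [110. 269.  43.  38.] 0.61 [ 0.61774644 -0.19052406  0.07      ]
4.65 [-7.15193719e-02  1.53436224e-01 -3.19229505e-01  1.09743361e+00
 -2.07826379e-04 -7.00825305e-02]
[ 286  149   47   44 1324] [307.46676737 167.66012085] [ 0.6156239  -0.19467977  0.071     ]
[ 595  167   40   41 1242] [614.27858293 187.30756844] [0.63679986 0.1661902  0.071     ]
[598 224  42  31 771] [621.03372244 240.34111543] [0.70583423 0.1979709  0.071     ]
```

View pics/w.png

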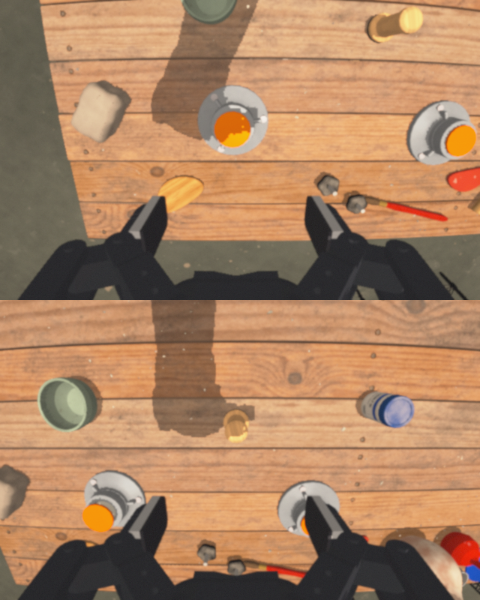

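The wrist view shows the cap at about (310,172) and the pusher at (314,169), both in full-frame pixels. I'll solve the pusher centre from the edges of its box and then grasp it.

Run:
```python
from h import *
Tc=np.load("T_cap_top.npy");T=np.load("T_pusher_mid.npy")
print("cap",pix2world("wrist",(310,172),.071,Tc))
a=pix2world("wrist",(314,148),0.005,T);b=pix2world("wrist",(314,190),.08,T);print(a+[.022,0,0],b-[.017,0,0])
p=((a+b)/2+[.0025,0,0]); p[1]=pix2world("wrist",(314,169),.04,T)[1]; print(p)
bot.move_linear([p[0],p[1],.13],speed=.2)
im=bot.camera("wrist"); cv2.imwrite("pics/w2.png",im[:,:,::-1])
T=tool(); np.save("T2.npy",T)
for r in bot.search_frame("wrist","pusher_mid"):
    b=r["bbox"]; print(np.round(b),round(r["confidence"],2),pix2world("wrist",(b[0]+b[2]/2,b[1]),.0,T)+[.022,0,0],pix2world("wrist",(b[0]+b[2]/2,b[1]+b[3]),.08,T)-[.017,0,0])
```

```text
cap [ 0.62042748 -0.19196139  0.071     ]
[0.47401186 0.04181696 0.005     ] [0.46843757 0.04175017 0.08      ]
[0.47122472 0.04177803 0.0425    ]
[290. 167.  50.  79.] 0.74 [0.47269215 0.04329108 0.        ] [0.46991162 0.04310709 0.08      ]
```

View pics/w2.png

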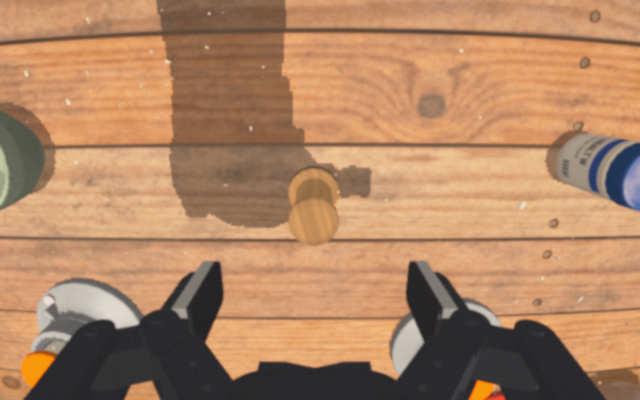

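The pusher stands between the open fingers: its head is at (314,220) and its foot at (313,185). I'll grasp it and lift.

Run:
```python
from h import *
bot.move_linear([.4715,.0427,.021],speed=.12)
bot.set_gripper(0.0,grasp_force=60)
print(bot.read_gripper_width()*85,bot.read_finger_force(),bot.read_position())
bot.move_linear([.4715,.0427,.15],speed=.15); bot.wait(.15)
bot.move_pose([.6204,-.1915,.15],[0,0,1,0])
T=tool();print(T[:3,3],bot.read_finger_force(),bot.read_ft_force(),bot.read_clock())
im=bot.camera("wrist"); s=bot.camera("side")
cv2.imwrite("pics/g.png",np.vstack([cv2.resize(im[100:,:],(576,270)),cv2.resize(s[70:200,200:440],(576,312),interpolation=cv2.INTER_CUBIC)])[:,:,::-1])
```

```text
28.804900048485106 57.00121826317627 [0.47169891 0.04263706 0.0213121 ]
[ 0.6197277  -0.19016672  0.14964429] 57.32236371841282 [-0.04088163  0.36459587 -1.11133797] 9.45
```

View pics/g.png

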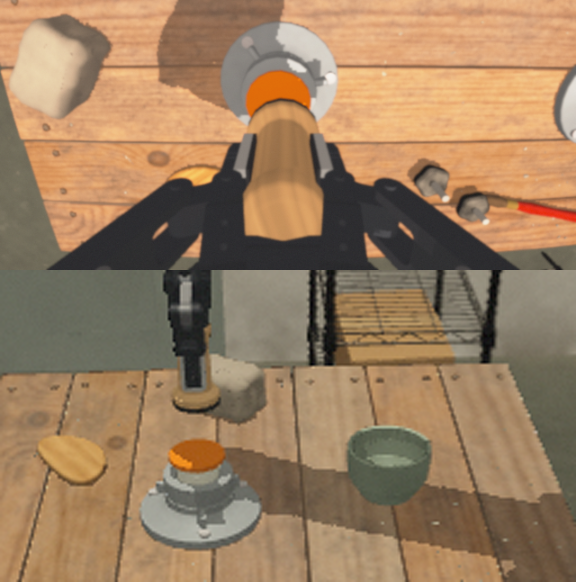

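The pusher is held upright and lines up with the cap, which sits just below it at about (196,455) in the side half. Now I'll press.

Run:
```python
from h import *
p=[.6204,-.1915]
bot.move_linear([*p,.098],speed=.12)
r=bot.move_linear([*p,.072],speed=.012,until_force=14)
print(r,bot.read_position(),bot.read_ft_force(),bot.read_finger_force(),bot.read_clock())
```

```text
True [ 0.62051301 -0.19155373  0.07727925] [-1.31791414 -0.54473205  3.62388894] 57.71912071038969 11.7083
```

It stopped at 0.0773, which is the height expected with the cap home. I'll lift, look to confirm, and return the pusher to its original spot.

Run:
```python
from h import *
bot.move_linear([.6204,-.1915,.15],speed=.12)
s=bot.camera("side")
bot.move_pose([.4715,.0427,.12],[0,0,1,0])
bot.move_linear([.4715,.0427,.03],speed=.12)
r=bot.move_linear([.4715,.0427,.018],speed=.012,until_force=4)
print(r,bot.read_position(),bot.read_ft_force())
bot.set_gripper(1.0)
bot.move_linear([.4715,.0427,.17],speed=.1)
s2=bot.camera("side")
f=lambda c:cv2.resize(c,(400,300),interpolation=cv2.INTER_CUBIC)
cv2.imwrite("pics/e.png",np.hstack([f(s[130:190,243:323]),f(s2[130:280,230:430])])[:,:,::-1])
print(bot.read_clock())
```

```text
True [0.47144737 0.04271689 0.02132081] [-0.30423309  0.01334585  4.1354011 ]
17.5
```

View pics/e.png

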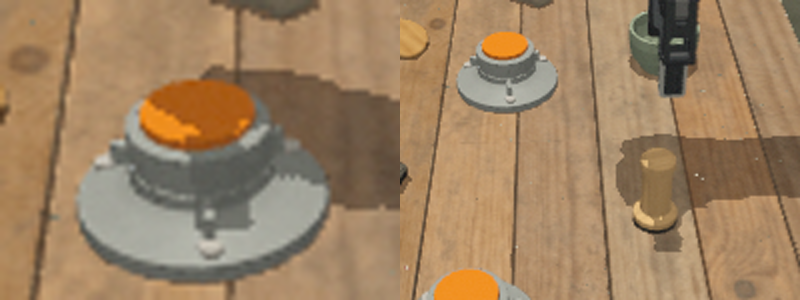

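The cap is home with no white showing (left, about (195,115)), and the pusher stands upright and released (right, about (657,190)).

```bash
python3 -c "
from h import *
print(bot.close_job())"
```

```text
the job is handed in; nothing more can be done
None
```

The cap is pressed fully home, the pusher stands upright and released back at its original spot clear of the base, and I handed the job in at about 17.5 s on the robot's clock; no verdict came back.

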